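Add the blue slotted weight to the tile press

ROBOT

A 6-joint arm with a two-finger parallel gripper is mounted at the origin on the work surface. World frame = base frame: x ahead of the robot, y to its left, z up, the work surface at z = 0. Lengths are in m, angles in rad, forces in N, time in s.
With the tool pointing down it reaches from about 0.225 to 0.875 m from the base axis. Payload 3.4 kg.
Tool frame: the origin (TCP) lies between the finger pads; the fingertips stand 11 mm ahead of it and the grasp point (between the pads) lies 8 mm behind it; z points along the fingers, y is the line along which they close (so a half turn about z gives the same grasp; the last joint's range is limited). The gripper opens to 85 mm and grips with 20 to 120 N. Pads are 22 mm wide; open, the fingers measure 114 mm over their backs; the gripper's body (76 mm by 85 mm) begins 54 mm behind the grasp point. The pads swing forward as they close: fully open they stand 13 mm farther back than shut.
Start: joints at [-1.262, 0.276, 1.505, -0, 1.361, -0.121], TCP at [0.24, -0.523, 0.242] pointing down, gripper open.
Joint ranges: [-2.89, 2.89], [-0.75, 2.08], [0.22, 2.7], [-1.18, 4.32], [0.11, 2.71], [-2.7, 2.7]. Speed limits (rad/s): [2.57, 2.57, 3.14, 3.14, 3.14, 3.14].

INTERFACE

Orientations are given as a unit quaternion [w, x, y, z].
In Python, from rig import manip, imaging gives the robot as it stands. The module is installed in compiled form; this text tells all that it offers.
- The arm moves only by the tool jog_arm, never from a script. Its argument "deltas" is one flat list of numbers, 7 for each row, row after row: the turn, a rotation vector about the world's x, y, z in degrees, then the shift along the world's x, y, z in mm, then the opening, from 0 (shut) to 1 (fully open). In form: [ax, ay, az, tx, ty, tz, gripper, ax, ay, az, tx, ty, tz, gripper, ...]. A call has 1 to 20 rows; each row is the pose to reach, as a shift and turn from the pose commanded when the call began; what a row does not reach only later rows make up. A row lasts 1/10 s, in which the tool goes at most 50 mm and 8.59 degrees, less where a joint would pass 70% of its speed; a pose out of reach is approached as far as the arm can. A call with a gripper value outside its range is refused whole. The fingers move at their own pace and stop on an object; "grip_force" is the grip in N (left out, the last holds). Time passes only in rows, so rows that repeat a pose let the fingers close. It gives the time, the measured TCP pose, the force, the opening and the grip force at its end, in the units of the state.
- manip.get_state(): the state, without advancing time (a new reading comes with each control period).
- imaging.get_image(name): name is "scene" or "side" or "wrist"; returns the picture (400x640x3 uint8, blue, green, red); there is no depth.
- imaging.calibration(name): a dict with "mtx" (3x3 intrinsics, pixels), "cam_to_world" (4x4, takes a point from camera to world coordinates). Camera axes: x right, y down, z forward; pixel columns grow to the right and rows downward; lengths in m; the calibration is good to about 2 mm. The wrist camera is an equidistant fisheye: a pixel r from the principal point sees the ray r / f radians off the axis. A picture is of the moment at which its call begins: read the wrist's pose just before it. calibration takes no time and is no camera call; for the wrist camera it gives the pose at the moment of the call.
- manip.sign_off(): hands the job in; it is judged then, once.
The state is a dict: "clock": time; "qpos": joint angles; "qd": joint speeds; "effort": joint torques, N m; "position": TCP position; "ee_rot": TCP orientation; "contact_force": force on the tool from outside, world axes, zero at the start; "moment": the same for the moment, N m; "width": finger opening in m; "gripper_force": force on a finger pad.
Only numpy, scipy, OpenCV 4.12 (cv2) and the standard library are available. Lean on these libraries where they do the work, as an engineer would, in place of code of your own. Each camera call takes 0.05 s, during which the arm holds its last target. There are 200 camera calls.

TASK

The mended tile in the weight press needs more load while its glue sets: slide the blue slotted weight sideways onto the stem, under the black knob, so that it lies flat on the steel weight with the stem at its middle. Its slot must face the opposite way to the steel weight's slot. Leave the steel weight in place on the stem.

Things in the scene. Friction and masses are not known exactly. Their poses are not given: they have to be found in the camera images.
- blue_weight_center (a point): Centre (half-way up) of the blue slotted weight to move: disc 70 mm across, 22 mm thick, 0.4 kg, two grip flats 60 mm apart (own +y, -y sides), slot 22 mm wide from the rim on its own +x side to a closed end 11 mm beyond the centre. Its x axis points out of the slot's mouth, z up. Loose and flat on the table, near a red and a yellow weight of the same shape that are not needed.
- blue_weight_mouth (a point): Point in the mouth of the blue weight's slot, 33 mm from its centre along its +x axis, half-way up; same axes.
- steel_weight_center (a point): Centre (half-way up) of the bare steel weight that is already on the press's stem, with the stem through its middle: same shape, size and axes as the blue one (its x axis points out through its slot's mouth). It is loose.
- stem (a point): Point on the axis of the fixed press's upright brass stem (10 mm thick), 42 mm above the table on its round green 92 mm foot, where the steel weight rests; z up. The steel weight's top is 22 mm above this point; the underside of the stem's black knob (30 mm wide, 12 mm high, too wide for a slot) is 64 mm above it, so a second weight slides in with 20 mm of height to spare.
Not all that is in view belongs to the job. What is shaped like the part that bears stem but pink or purple is not meant.

How it is judged:
By the outcome, as a careful person would: the job done as asked, in the order asked, and still so for the second after the job is handed in, with the robot touching nothing.
It also fails if it takes over 40 s, if anything falls off the work surface, if the arm or the gripper's body presses on something with over 40 N, if the wrist force passes 120 N, or if a joint passes its speed limit or range.

## Working session

There is one attempt and no reset: what is moved stays moved. The work goes in short steps, Python scripts to look and compute and a tool call to move; the robot and the scene stay as the last step left them, time stands still between calls to the robot, and variables do not carry over. Pictures are saved under pics/ and viewed, at most 10 in all, crops included, and the job is handed in when it is done.

Besides the shell and the picture viewer there is one more tool, called after "Request:" by a JSON object that holds its "fn" and its "kwargs", one argument or row to a line. jog_arm: Moves the arm, as the interface text tells. Its arguments: {"type":"object","properties":{"deltas":{"type":"array"},"grip_force":{"type":"number"}},"required":["deltas"]}

```bash
mkdir -p pics; python3 - <<'E'
from rig import manip, imaging
import cv2,numpy as np
for n in ("scene","side","wrist"):
    cv2.imwrite(f"pics/{n}0.png",imaging.get_image(n)); c=imaging.calibration(n)
    print(n,np.round(c["mtx"],1).tolist(),np.round(c["cam_to_world"],3).tolist())
s=manip.get_state();print(s)
E
```

```text
scene [[500.9, 0.0, 323.7], [0.0, 500.9, 201.2], [0.0, 0.0, 1.0]] [[-0.871, 0.398, -0.289, 0.694], [0.492, 0.691, -0.53, 0.484], [-0.011, -0.604, -0.797, 0.888], [0.0, 0.0, 0.0, 1.0]]
side [[412.7, 0.0, 323.5], [0.0, 412.7, 201.6], [0.0, 0.0, 1.0]] [[0.875, -0.369, 0.314, 0.184], [-0.484, -0.683, 0.547, -0.431], [0.013, -0.63, -0.776, 0.617], [0.0, 0.0, 0.0, 1.0]]
wrist [[309.7, 0.0, 323.5], [0.0, 309.7, 192.8], [0.0, 0.0, 1.0]] [[0.417, -0.87, -0.262, 0.306], [-0.909, -0.4, -0.119, -0.493], [-0.001, 0.288, -0.958, 0.373], [0.0, 0.0, 0.0, 1.0]]
{'clock': 0.15, 'qpos': array([-1.26198126e+00,  2.76485499e-01,  1.50579714e+00, -9.52374199e-06,
        1.36066077e+00, -1.21018885e-01]), 'qd': array([ 1.99185883e-05, -1.65146119e-03, -3.58048306e-03, -7.67207075e-05,
       -9.14296007e-04, -8.40543506e-04]), 'effort': array([ 1.55557809e-03, -4.17143440e+01, -2.46032095e+01, -8.13828365e-05,
        7.57766917e-03,  2.10638666e-05]), 'position': array([ 0.23949217, -0.52237736,  0.241636  ]), 'ee_rot': array([-6.71965606e-04,  9.76993668e-01,  2.13267241e-01, -6.79594351e-05]), 'contact_force': array([-0.15979293,  0.58244171, -0.26376092]), 'moment': array([0.04285193, 0.01029012, 0.00651349]), 'gripper_force': 0.0, 'width': 0.08553331140499829}
```

View pics/scene0.png

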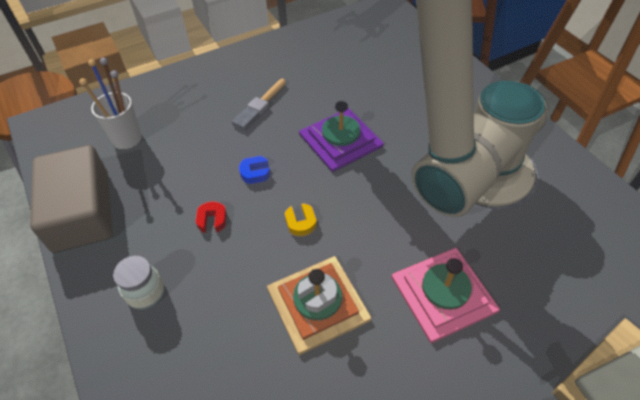

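View pics/side0.png

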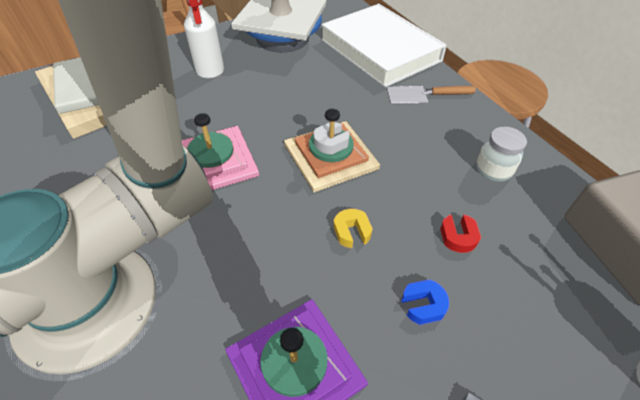

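Blue weight: scene (255,169), side (427,301). Press with the steel weight (wood/orange base): scene (318,295), side (332,140). The pink and purple presses are decoys. Next I'll fit the blue silhouette and enlarge the press.

```bash
cat > h.py <<'E'
import cv2,numpy as np
from rig import imaging,manip
from scipy.optimize import minimize
CAL={n:imaging.calibration(n) for n in("scene","side")}
def proj(n,P,c=None):
    c=c or CAL[n];T=np.linalg.inv(c["cam_to_world"]);P=np.atleast_2d(P)@T[:3,:3].T+T[:3,3]
    if n=="wrist":
        r=np.linalg.norm(P[:,:2],axis=1);th=np.arctan2(r,P[:,2]);q=P[:,:2]/r[:,None]*th[:,None]
        return q@np.diag(np.diag(c["mtx"])[:2])+c["mtx"][:2,2]
    p=P@c["mtx"].T;return p[:,:2]/p[:,2:]
def outline():
    a=np.radians(np.linspace(0,360,121));p=np.c_[np.cos(a),np.sin(a)]*.035
    p[:,1]=p[:,1].clip(-.03,.03)
    a0=np.arcsin(11/35);a=np.linspace(a0,2*np.pi-a0,90);p=np.c_[.035*np.cos(a),(.035*np.sin(a)).clip(-.03,.03)]
    b=np.linspace(-np.pi/2,-3*np.pi/2,20);q=np.c_[.011*np.cos(b),.011*np.sin(b)]
    return np.r_[p,q]
def w3(x,y,yaw,z):
    o=outline();c,s=np.cos(yaw),np.sin(yaw);o=o@np.array([[c,s],[-s,c]])+[x,y];return np.c_[o,np.full(len(o),z)]
def mask(n,x,y,yaw,z0,c=None,S=4):
    m=np.zeros((400*S,640*S),np.uint8)
    for z in np.linspace(z0,z0+.022,9):
        cv2.fillPoly(m,[np.round((proj(n,w3(x,y,yaw,z),c)+.5)*S*16).astype(np.int32)],255,shift=4)
    return cv2.resize(m,(640,400),interpolation=cv2.INTER_AREA)/255.
def back(n,uv,z,c=None):
    c=c or CAL[n];M=c["cam_to_world"];d=M[:3,:3]@np.linalg.solve(c["mtx"],[*uv,1]);return M[:3,3]+d*(z-M[2,3])/d[2]
def bluemask(im):
    h=cv2.cvtColor(im,cv2.COLOR_BGR2HSV);return cv2.inRange(h,(105,150,60),(130,255,255))
E
cat > m.py <<'E'
from h import *
T={}
for n,(u,v) in dict(scene=(255,169),side=(427,301)).items():
    im=cv2.imread(f"pics/{n}0.png");b=bluemask(im);k=np.zeros_like(b);k[v-35:v+35,u-35:u+35]=1;T[n]=b*k/255.
    ys,xs=np.nonzero(T[n]);print(n,len(xs),back(n,(xs.mean(),ys.mean()),.011))
p0=back("side",(427,301),.011)[:2]
f=lambda p,ns=("scene","side"):sum(abs(T[n]-mask(n,p[0],p[1],p[2],0,S=3)).sum()/T[n].sum() for n in ns)
for ns in (("scene","side"),("scene",),("side",)):
    y0=min(np.radians(np.arange(0,360,20)),key=lambda a:f((*p0,a),ns))
    r=minimize(f,[*p0,y0],args=(ns,),method="Nelder-Mead",options=dict(initial_simplex=np.array([[*p0,y0]]*4)+np.array([[0,0,0],[.006,0,0],[0,.006,0],[0,0,.2]]),maxiter=120))
    print(ns,r.x,np.degrees(r.x[2]),r.fun)
# knob: centre 42+64+6 mm high
for n,(u,v) in dict(scene=(317,277),side=(333,116)).items():
    im=cv2.imread(f"pics/{n}0.png");g=im.max(2);k=np.zeros_like(g);k[v-14:v+14,u-14:u+14]=1
    ys,xs=np.nonzero((g<40)*k);print("knob",n,len(xs),xs.mean(),ys.mean(),back(n,(xs.mean(),ys.mean()),.112))
    h=cv2.cvtColor(im,cv2.COLOR_BGR2HSV)
    # green foot
    gm=cv2.inRange(h,(65,70,30),(90,255,255));k[:]=0;k[v-10:v+50,u-35:u+35]=1
    c,_=cv2.findContours(gm*k,0,2);c=np.vstack(c);e=cv2.fitEllipse(cv2.convexHull(c));print("foot",e,back(n,e[0],.042))
a=cv2.imread("pics/scene0.png")[255:350,270:370];b=cv2.imread("pics/side0.png")[95:190,283:383]
cv2.imwrite("pics/press.png",np.hstack([cv2.resize(q,None,fx=4,fy=4,interpolation=cv2.INTER_CUBIC) for q in(a,b)]))
E
python3 m.py
```

```text
scene 548 [ 0.47209015 -0.26098154  0.011     ]
side 1405 [ 0.473798   -0.25967161  0.011     ]
('scene', 'side') [ 0.47059526 -0.25823255  2.8639821 ] 164.09408667117378 0.396964173933594
('scene',) [ 0.46836461 -0.26182948  3.11474426] 178.4617005801137 0.2716902819521969
('side',) [ 0.47135478 -0.25779376  2.87631803] 164.80088342952942 0.04720675458795617
knob scene 0 nan nan [nan nan nan]
foot ((317.0467529296875, 296.2880554199219), (43.54026412963867, 46.43856430053711), 81.48401641845703) [0.50616758 0.1075976  0.042     ]
knob side 15 329.06666666666666 117.26666666666667 [0.49675328 0.09939297 0.112     ]
foot ((330.6499328613281, 144.50595092773438), (33.00554275512695, 43.37382507324219), 92.39246368408203) [0.50112259 0.09731595 0.042     ]m.py:15: RuntimeWarning: Mean of empty slice.
  ys,xs=np.nonzero((g<40)*k);print("knob",n,len(xs),xs.mean(),ys.mean(),back(n,(xs.mean(),ys.mean()),.112))
  ret = ret.dtype.type(ret / rcount)
```

View pics/press.png

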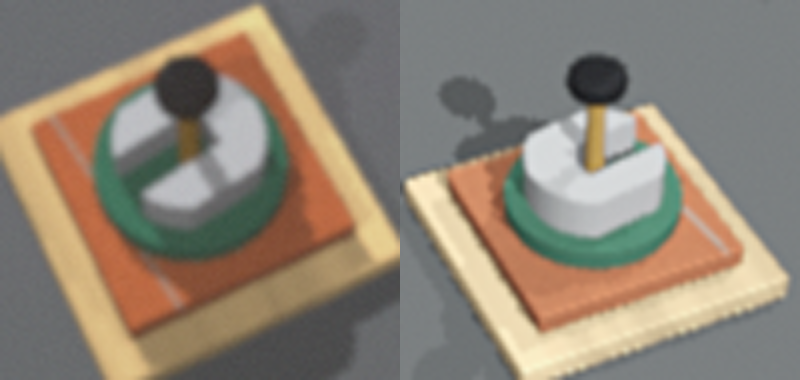

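Steel weight: slot mouth points lower-left in the scene view and right/up in the side view, so roughly world +x. The blue side fit is good (overlap error 5%). I'll move above the blue weight for a close wrist look.

Request:
{"fn": "jog_arm", "kwargs": {
  "deltas": [0,0,-40,231,264,-30,1,0,0,-40,231,264,-30,1,0,0,-40,231,264,-30,1,0,0,-40,231,264,-30,1,0,0,-40,231,264,-30,1,0,0,-40,231,264,-30,1,0,0,-40,231,264,-30,1,0,0,-40,231,264,-30,1,0,0,-40,231,264,-30,1,0,0,-40,231,264,-30,1,0,0,-40,231,264,-30,1,0,0,-40,231,264,-30,1]
}}

```text
clock: 1.35
position: [0.4699, -0.2598, 0.2124]
ee_rot: [0.0, 0.991, -0.135, -0.0]
contact_force: [-1.0, -0.9, -0.2]
width: 0.0852
gripper_force: 0.0
```

```bash
cat > m2.py <<'E'
from h import *
s=manip.get_state();c=imaging.calibration("wrist");im=imaging.get_image("wrist");print(s["clock"],s["position"],s["ee_rot"])
cv2.imwrite("pics/w1.png",im);side=imaging.get_image("side");cv2.imwrite("pics/side1.png",side);sc=imaging.get_image("scene");cv2.imwrite("pics/scene1.png",sc)
b=bluemask(im);n_,l,st,_=cv2.connectedComponentsWithStats(b);k=1+st[1:,4].argmax();T=(l==k)*1.;print(st[k])
f=lambda p:abs(T-mask("wrist",p[0],p[1],p[2],0,c,S=2)).sum()/T.sum()
x0=np.array([.471,-.258,2.876]);r=minimize(f,x0,method="Nelder-Mead",options=dict(initial_simplex=x0+np.array([[0,0,0],[.006,0,0],[0,.006,0],[0,0,.15]]),maxiter=100))
print("blue wrist",r.x,np.degrees(r.x[2]),r.fun)
# steel: bright grey pixels, ignoring stem+knob, side and scene views
def occ(n,x,y):
    m=np.zeros((400,640),np.uint8);a=np.linspace(0,2*np.pi,30)
    for rr,zs in((.007,np.linspace(.042,.106,12)),(.017,np.linspace(.105,.119,5))):
        for z in zs:cv2.fillPoly(m,[np.round(proj(n,np.c_[x+rr*np.cos(a),y+rr*np.sin(a),np.full(30,z)])).astype(np.int32)],1)
    return m
for ns in(("scene",),("side",),("scene","side")):
    D={}
    for n in ns:
        im=cv2.imread(f"pics/{n}0.png");h=cv2.cvtColor(im,cv2.COLOR_BGR2HSV)
        k=np.zeros((400,640),bool);p=proj(n,[.503,.10,.064])[0].astype(int);k[p[1]-22:p[1]+20,p[0]-24:p[0]+24]=1
        D[n]=((h[...,1]<55)&(h[...,2]>105)&k)*1.
    def g(p):
        return sum((abs(D[n]-mask(n,p[0],p[1],p[2],.042,S=3))*(1-occ(n,p[0],p[1]))).sum()/D[n].sum() for n in ns)
    best=min((minimize(g,[.503,.10,a],method="Nelder-Mead",options=dict(initial_simplex=np.array([.503,.1,a])+np.array([[0,0,0],[.005,0,0],[0,.005,0],[0,0,.15]]),maxiter=70) for a in(-.25,.1)),key=lambda r:r.fun)
    print("steel",ns,best.x,np.degrees(best.x[2]),best.fun)
E
python3 m2.py
```

```text
File "m2.py", line 22
    best=min((minimize(g,[.503,.10,a],method="Nelder-Mead",options=dict(initial_simplex=np.array([.503,.1,a])+np.array([[0,0,0],[.005,0,0],[0,.005,0],[0,0,.15]]),maxiter=70) for a in(-.25,.1)),key=lambda r:r.fun)
                                                           ^^^^^^^^
SyntaxError: invalid syntax. Maybe you meant '==' or ':=' instead of '='?
```

```bash
sed -i 's/maxiter=70) for/maxiter=70)) for/' m2.py; python3 m2.py
```

```text
1.35 [ 0.46987743 -0.25983111  0.21240706] [ 2.38000704e-04  9.90890598e-01 -1.34669083e-01 -6.57619222e-05]
[ 594  305   46   95 2735]
blue wrist [ 0.01722222  0.32948148 -3.37214815] -193.20985678174566 1.0
steel ('scene',) [0.50060765 0.09716157 0.10125297] 5.801368084086393 0.2987595038015206
steel ('side',) [0.50630492 0.1056481  0.06006623] 3.4415414341984945 0.3493063263041065
steel ('scene', 'side') [0.50308625 0.09872601 0.14688537] 8.415911913416528 0.744566583570165
```

View pics/w1.png

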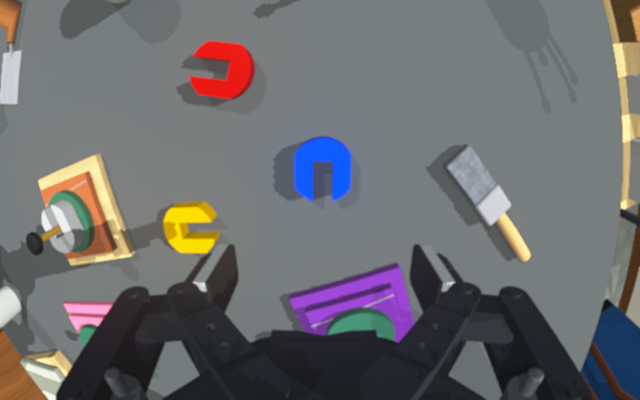

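The wrist view shows the blue weight alone at (323,168), slot toward the gripper, with fingers on either side. The component selector picked the chair, so I'll restrict it.

```bash
cat > m3.py <<'E'
from h import *
c=imaging.calibration("wrist");b=bluemask(cv2.imread("pics/w1.png"));k=np.zeros_like(b);k[120:220,270:380]=1;T=b*k/255.
f=lambda p:abs(T-mask("wrist",p[0],p[1],p[2],0,c,S=2)).sum()/T.sum()
x0=np.array([.471,-.258,2.876]);r=minimize(f,x0,method="Nelder-Mead",options=dict(initial_simplex=x0+np.array([[0,0,0],[.006,0,0],[0,.006,0],[0,0,.15]]),maxiter=100))
print("blue wrist",r.x,np.degrees(r.x[2]),r.fun)
E
python3 m3.py
```

```text
blue wrist [ 0.47140291 -0.25954579  2.88116958] 165.07885683100685 0.036089752661289054
```

Blue agrees across views: (0.4714, -0.259), yaw 165°. Descending and gripping.

Request:
{"fn": "jog_arm", "kwargs": {
  "deltas": [0,0,0.5,1.5,0.5,-50,1,0,0,0.5,1.5,0.5,-100,1,0,0,0.5,1.5,0.5,-140,1,0,0,0.5,1.5,0.5,-170,1,0,0,0.5,1.5,0.5,-185,1,0,0,0.5,1.5,0.5,-193,1,0,0,0.5,1.5,0.5,-199,1,0,0,0.5,1.5,0.5,-199,1]
}}

```text
clock: 2.3
position: [0.4722, -0.2586, 0.0133]
ee_rot: [0.0, 0.992, -0.13, 0.0]
contact_force: [-0.6, 0.5, -0.4]
width: 0.0855
gripper_force: 0.0
```

Request:
{"fn": "jog_arm", "kwargs": {
  "deltas": [0,0,0,0,0,0,0.5,0,0,0,0,0,0,0.5,0,0,0,0,0,0,0.5,0,0,0,0,0,0,0.5,0,0,0,0,0,0,0.5,0,0,0,0,0,0,0.5,0,0,0,0,0,0,0.5,0,0,0,0,0,0,0.5],
  "grip_force": 50
}}

```text
clock: 3.1
position: [0.4727, -0.259, 0.0148]
ee_rot: [0.001, 0.992, -0.129, 0.001]
contact_force: [-0.7, -1.0, 5.0]
width: 0.0585
gripper_force: 54.3
```

Request:
{"fn": "jog_arm", "kwargs": {
  "deltas": [0,0,0,0,0,20,0.5,0,0,0,0,0,60,0.5,0,0,0,0,0,110,0.5,0,0,3,-10,40,140,0.5,0,0,6,-20,80,170,0.5,0,0,9,-30,120,200,0.5,0,0,12,-40,160,220,0.5,0,0,15,-50,200,220,0.5,0,0,15,-60,240,220,0.5,0,0,15,-66,280,220,0.5,0,0,15,-72,320,220,0.5,0,0,15,-72,350,220,0.5,0,0,15,-72,359,220,0.5,0,0,15,-72,359,220,0.5,0,0,15,-72,359,220,0.5,0,0,15,-72,359,220,0.5]
}}

```text
clock: 4.7
position: [0.4001, 0.0997, 0.2332]
ee_rot: [0.0, 1.0, 0.0, -0.0]
contact_force: [-0.3, -0.0, -3.7]
width: 0.0584
gripper_force: 56.8
```

```bash
python3 - <<'E'
from h import *
import pickle
s=manip.get_state();c=imaging.calibration("wrist");im=imaging.get_image("wrist");print(s["clock"],s["position"],s["ee_rot"],s["width"],s["contact_force"])
pickle.dump(c,open("c2.pkl","wb"));cv2.imwrite("pics/w2.png",im)
E
```

```text
4.7 [0.40008094 0.09967789 0.2331705 ] [ 4.35477249e-04  9.99999787e-01  4.40665935e-04 -2.05903771e-04] 0.05838182209119483 [-0.29173712 -0.03731347 -3.69979537]
```

View pics/w2.png

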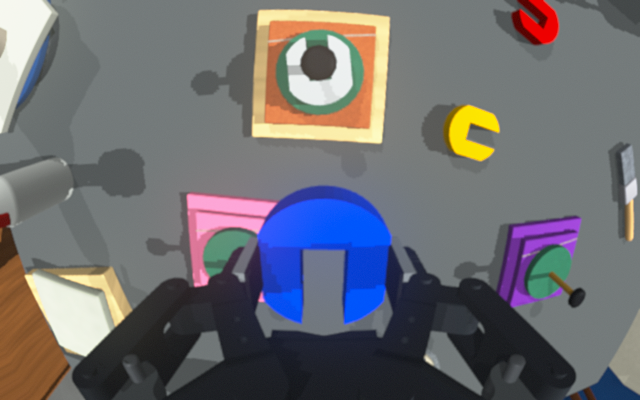

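Blue is held level, slot toward the base (-x). Press knob at (318,62), steel slot mouth pointing up in the image (+x). Fitting the steel, knob, foot and held blue weight.

```bash
cat > m4.py <<'E'
from h import *
import pickle
c=pickle.load(open("c2.pkl","rb"));im=cv2.imread("pics/w2.png");h=cv2.cvtColor(im,cv2.COLOR_BGR2HSV)
k=np.zeros((400,640),bool);k[25:120,268:372]=1
a=np.linspace(0,2*np.pi,60)
circ=lambda x,y,r,z:proj("wrist",np.c_[x+r*np.cos(a),y+r*np.sin(a),np.full(60,z)],c)
poly=lambda m,p,v=1:cv2.fillPoly(m,[np.round((p+.5)*16).astype(np.int32)],v,shift=4)
kn=((h[...,2]<75)&(h[...,1]<110)&k);n_,l,st,ce=cv2.connectedComponentsWithStats(kn.astype(np.uint8));i=1+st[1:,4].argmax();K=(l==i)*1.;print("knob px",st[i],ce[i])
def km(p):
    m=np.zeros((400,640),np.uint8)
    for z in(.106,.112,.118):poly(m,circ(p[0],p[1],.015 if z<.115 else .013,z))
    return abs(K-m).sum()/K.sum()
nm=lambda f,x0,d:minimize(f,x0,method="Nelder-Mead",options=dict(initial_simplex=np.vstack([x0]+[np.array(x0)+np.eye(len(d))[j]*d[j] for j in range(len(d))]),maxiter=150))
r=nm(km,[.503,.1],[.005,.005]);print("knob",r.x,r.fun);kx=r.x
w=(h[...,1]<60)&(h[...,2]>90)&k;W=w*1.
G=((cv2.inRange(h,(60,60,20),(95,255,255))>0)&k);GF=(G|w|(K>0))*1.
def fm(p):
    m=np.zeros((400,640),np.uint8)
    poly(m,circ(p[0],p[1],.046,.042));return (abs(GF-m)).sum()/GF.sum()
r=nm(fm,[.503,.1],[.005,.005]);print("foot",r.x,r.fun)
O=np.zeros((400,640),np.uint8)
for z in np.linspace(.064,.118,10):poly(O,circ(*kx,.018 if z>.104 else .007,z))
def sm(p):return (abs(W-mask("wrist",p[0],p[1],p[2],.042,c,S=2))*(1-O)).sum()/W.sum()
for y0 in(-.1,.12):
    r=nm(sm,[.503,.1,y0],[.005,.005,.1]);print("steel",r.x,np.degrees(r.x[2]),r.fun)
b=bluemask(im);kk=np.zeros_like(b);kk[180:330,250:400]=1;B=b*kk/255.
hid=np.zeros_like(b);hid[235:,:268]=1;hid[235:,385:]=1
def bm(p):return (abs(B-mask("wrist",p[0],p[1],p[2],p[3],c,S=2))*(1-hid)).sum()/B.sum()
r=nm(bm,[.40,.10,np.pi,.217],[.005,.005,.1,.006]);print("blue held",r.x,np.degrees(r.x[2]),r.fun)
v=im.copy()
for z in(.042,.064):cv2.polylines(v,[np.round(proj("wrist",w3(*nm(sm,[.503,.1,0.],[.005,.005,.1]).x,z),c)*16).astype(np.int32)],True,(0,0,255),1,shift=4)
cv2.polylines(v,[np.round(circ(*kx,.015,.112)*16).astype(np.int32)],True,(0,255,255),1,shift=4)
cv2.imwrite("pics/fit.png",cv2.resize(v[0:150,240:400],None,fx=4,fy=4))
E
python3 m4.py
```

```text
knob px [302  46  30  33 154] [309.87012987  64.90909091]
knob [0.50631606 0.10487171] 6.3311688311688314
foot [0.50748975 0.10309448] 0.2486942547207714
steel [0.50559611 0.10275901 0.09605449] 5.503516670215683 0.08979533419207099
steel [0.50565582 0.10297729 0.09975824] 5.715725865727525 0.08805704099821746
blue held [0.39777264 0.098119   3.12641548 0.2170286 ] 179.13041228385555 0.031743300359856313
```

View pics/fit.png

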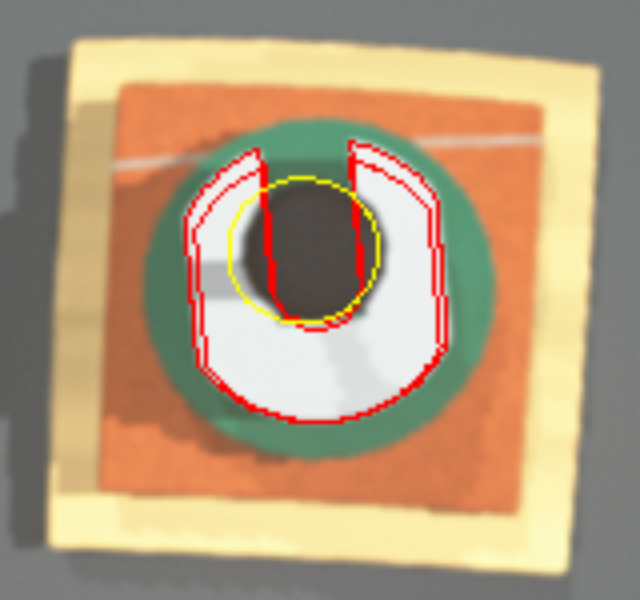

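Steel fit is good: centre (0.5056, 0.103), yaw 5.6°, and the knob at px (318,62) agrees. The yellow knob outline came from a bad mask and is ignored. Blue must end at yaw 185.6°, so I turn +6°, pass over the press, and lower on its far side.

Request:
{"fn": "jog_arm", "kwargs": {
  "deltas": [0,0,3,40,4,0,0.5,0,0,6,80,8,0,0.5,0,0,6,120,12,0,0.5,0,0,6,160,14,0,0.5,0,0,6,190,14,0,0.5,0,0,6,202,14,0,0.5,0,0,6,202,14,-10,0.5,0,0,6,202,14,-50,0.5,0,0,6,202,14,-90,0.5,0,0,6,202,14,-125,0.5,0,0,6,202,14,-142,0.5,0,0,6,202,14,-146,0.5,0,0,6,202,14,-146,0.5,0,0,6,202,14,-146,0.5]
}}

```text
clock: 6.15
position: [0.6025, 0.1147, 0.0887]
ee_rot: [0.0, 0.999, 0.053, 0.001]
contact_force: [0.7, 0.4, -3.0]
width: 0.0587
gripper_force: 56.8
```

```bash
python3 - <<'E'
from h import *
s=manip.get_state();print(s["clock"],s["position"],s["ee_rot"],s["width"],s["contact_force"])
o=[]
for n in("scene","side"):
    im=imaging.get_image(n);p=proj(n,[.53,.10,.08])[0].astype(int);y=max(p[1]-65,0);o.append(cv2.resize(im[y:y+120,p[0]-65:p[0]+65],(520//1*3//4,360)))
cv2.imwrite("pics/pre.png",np.hstack(o))
E
```

```text
6.15 [0.6025131  0.11468825 0.08873828] [1.97656849e-05 9.98575896e-01 5.33386574e-02 1.08016357e-03] 0.058725812985003574 [ 0.6750819   0.38969441 -2.96634647]
```

View pics/pre.png

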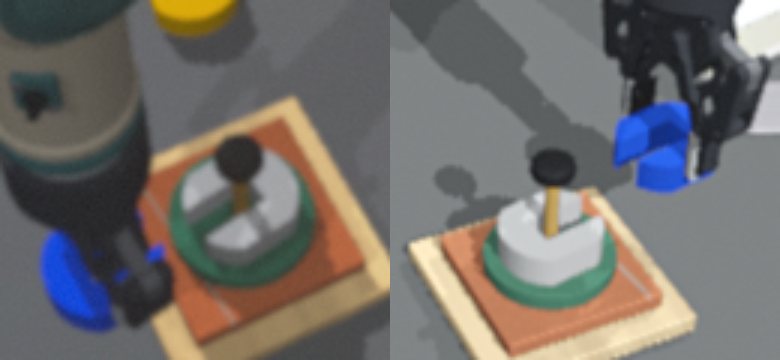

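The blue weight is upright beyond the press, slot facing the stem and above the steel weight's top. Sliding in slowly.

Request:
{"fn": "jog_arm", "kwargs": {
  "deltas": [0,0,0,-12,-1.4,0,0.5,0,0,0,-24,-2.7,0,0.5,0,0,0,-36,-4,0,0.5,0,0,0,-48,-5.4,0,0.5,0,0,0,-58,-6.5,0,0.5,0,0,0,-68,-7.6,0,0.5,0,0,0,-78,-8.7,0,0.5,0,0,0,-86,-9.7,0,0.5,0,0,0,-91,-10.3,0,0.5,0,0,0,-94,-10.7,0,0.5,0,0,0,-94,-10.7,0,0.5]
}}

```text
clock: 7.35
position: [0.508, 0.104, 0.0874]
ee_rot: [0.0, 0.999, 0.053, 0.0]
contact_force: [0.4, -0.7, -3.5]
width: 0.059
gripper_force: 56.8
```

```bash
python3 - <<'E'
from h import *
s=manip.get_state();print(s["clock"],s["position"],s["ee_rot"],s["width"],s["contact_force"])
o=[]
for n in("scene","side"):
    im=imaging.get_image(n);p=proj(n,[.506,.10,.08])[0].astype(int);y=max(p[1]-45,0);o.append(cv2.resize(im[y:y+90,p[0]-48:p[0]+48],(390,366),interpolation=2))
cv2.imwrite("pics/in.png",np.hstack(o))
E
```

```text
7.35 [0.50795112 0.10403368 0.08739052] [4.08092663e-05 9.98573175e-01 5.34004415e-02 7.24677230e-05] 0.05904610763297342 [ 0.41091543 -0.74195984 -3.48966611]
```

View pics/in.png

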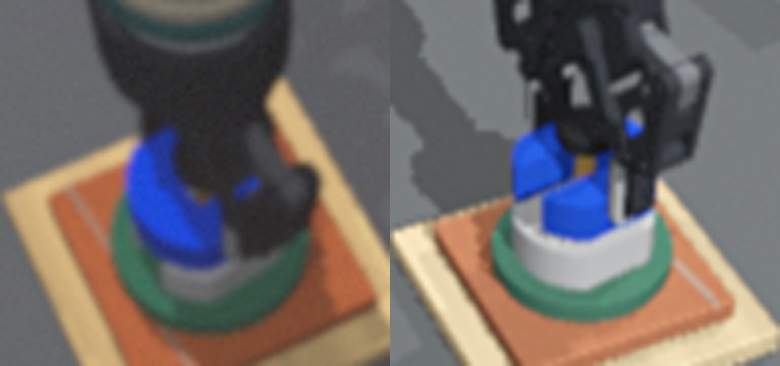

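The stem is inside the blue slot, under the knob, and there is no side force. Lowering gently.

Request:
{"fn": "jog_arm", "kwargs": {
  "deltas": [0,0,0,0,0,-3,0.5,0,0,0,0,0,-5,0.5,0,0,0,0,0,-6.5,0.5,0,0,0,0,0,-7.5,0.5,0,0,0,0,0,-7.5,0.5]
}}

```text
clock: 7.95
position: [0.508, 0.1041, 0.0796]
ee_rot: [0.0, 0.999, 0.053, -0.0]
contact_force: [0.1, -0.2, -4.3]
width: 0.0587
gripper_force: 56.8
```

Request:
{"fn": "jog_arm", "kwargs": {
  "deltas": [0,0,0,0,0,-0.7,0.5,0,0,0,0,0,-1.4,0.5,0,0,0,0,0,-1.4,0.5]
}}

```text
clock: 8.25
position: [0.5082, 0.1041, 0.0789]
ee_rot: [0.0, 0.999, 0.053, 0.0]
contact_force: [-1.1, -0.6, -0.5]
width: 0.0584
gripper_force: 57.2
```

Load has transferred to the steel weight. Releasing.

Request:
{"fn": "jog_arm", "kwargs": {
  "deltas": [0,0,0,0,0,0,0.72,0,0,0,0,0,0,0.76,0,0,0,0,0,0,0.85,0,0,0,0,0,0,1,0,0,0,0,0,0,1,0,0,0,0,0,0,1,0,0,0,0,0,0,1,0,0,0,0,0,0,1],
  "grip_force": 20
}}

```text
clock: 9.05
position: [0.5081, 0.1041, 0.0784]
ee_rot: [0.0, 0.999, 0.053, -0.0]
contact_force: [0.6, 0.2, 0.0]
width: 0.0857
gripper_force: 0.0
```

Request:
{"fn": "jog_arm", "kwargs": {
  "deltas": [0,0,0,0,0,5,1,0,0,0,0,0,15,1,0,0,0,0,0,35,1,0,0,0,0,0,65,1,0,0,0,0,0,105,1,0,0,0,0,0,145,1,0,0,0,-30,0,160,1,0,0,0,-70,0,160,1,0,0,0,-108,0,160,1,0,0,0,-108,0,160,1,0,0,0,-108,0,160,1]
}}

```text
clock: 10.15
position: [0.4, 0.1042, 0.2396]
ee_rot: [0.0, 0.999, 0.054, 0.002]
contact_force: [0.4, -0.5, 0.5]
width: 0.0854
gripper_force: 0.0
```

```bash
python3 - <<'E'
from h import *
s=manip.get_state();c=imaging.calibration("wrist");im=imaging.get_image("wrist");print(s["clock"],s["position"],s["contact_force"],s["width"])
b=bluemask(im);p=proj("wrist",[.506,.103,.08],c)[0].astype(int);print(p);k=np.zeros_like(b);k[max(p[1]-55,0):p[1]+60,p[0]-60:p[0]+60]=1;B=b*k/255.
O=np.zeros_like(b);a=np.linspace(0,2*np.pi,60)
for z in np.linspace(.086,.119,8):cv2.fillPoly(O,[np.round(proj("wrist",np.c_[.506+.019*np.cos(a),.103+.019*np.sin(a),np.full(60,z)],c)).astype(np.int32)],1)
f=lambda p:(abs(B-mask("wrist",p[0],p[1],p[2],.064,c,S=2))*(1-O)).sum()/B.sum()
x0=np.array([.506,.103,3.24]);r=minimize(f,x0,method="Nelder-Mead",options=dict(initial_simplex=x0+np.array([[0,0,0],[.005,0,0],[0,.005,0],[0,0,.1]]),maxiter=100));print(r.x,np.degrees(r.x[2]),r.fun)
o=[cv2.resize(im[max(p[1]-60,0):p[1]+60,p[0]-60:p[0]+60],(260,240))]
for n in("scene","side"):
    m=imaging.get_image(n);q=proj(n,[.506,.10,.08])[0].astype(int);o.append(cv2.resize(m[q[1]-40:q[1]+40,q[0]-43:q[0]+43],(260,240),interpolation=2))
cv2.imwrite("pics/end.png",np.hstack(o))
E
```

```text
10.15 [0.40000361 0.10416042 0.23960816] [ 0.40484998 -0.52120072  0.46680595] 0.08544809149130572
[335  68]
[0.5058567  0.10285746 3.22641635] 184.86003969026004 0.046015562692647595
```

View pics/end.png

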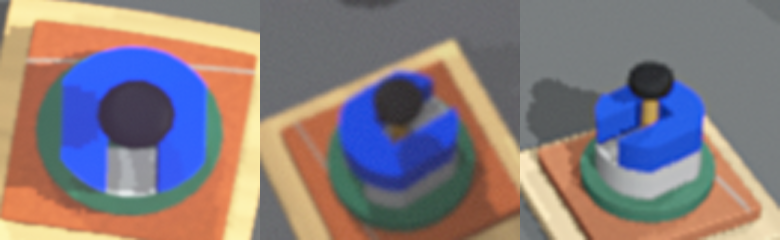

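The blue weight lies flat on the steel one, centred to within about 1 mm: (0.5059, 0.1029) against (0.5056, 0.103). Its yaw is 184.9°, opposite the steel slot to within 1°, and the stem is in the middle.

```bash
python3 -c "
from rig import manip;print(manip.sign_off())"
```

```text
the job is handed in; nothing more can be done
None
```

The blue weight now lies flat on the steel weight, under the knob and centred on the stem, with its slot facing opposite to the steel weight's; the job was handed in at about 10 s, with the gripper clear of everything.

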